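# Oil the guide stand and hold its shaft through both bushes

### The job

Get the guide stand ready for its snap ring: first press the lubricator's plunger head right down to its stop, which oils the bushes. Then take the longest of the three shafts out of the rack and lower it from above, grooved end down, through the upper bush and on through the lower one until the whole groove shows below the lower bush, with the end of the shaft still clear of the base plate. Finish while still gripping the shaft and holding it there, as nothing else would keep it up; leave the other two shafts in the rack and the things lying around where they are.

Things in the scene. Friction and masses are not known exactly. Their poses are not given: they have to be found in the camera images.
- guide_stand: Fixed stand: aluminium base plate 112 x 162 x 12 mm with a dark green cast C-bracket holding two bronze bushes one above the other on a vertical axis. Origin: on the table below that axis; z up, +x to the bracket's column (x 32 to 56 mm), +y to the lubricator. The plate spans x -47 to 65, y -45 to 117 mm. Only the plunger head rises above 124 mm. Yaw within 20 degrees of 0
- upper_bush (a point): centre of the upper bush's mouth, 124 mm above the table; axes as guide_stand. The bush is 24 mm high (100 to 124 mm above the table), flange 34 mm across on top, bore 14 mm with a 3 mm lead-in chamfer that widens it to 20 mm at the mouth
- lower_bush (a point): centre of the LOWER face of the lower bush, 56 mm above the table (44 mm above the base plate); axes as guide_stand. The bush is like the upper one and reaches up to its chamfered mouth at 80 mm, so 20 mm are open between the bushes
- plunger (a joint): travel of the lubricator's spring plunger, m: 0 up, 0.012 down at its stop; it comes back up by itself. The spring takes about 4 N to start and 9 N at the stop
- plunger_head (a point): centre of the top of the plunger's black mushroom head, 30 mm across, on the upright aluminium lubricator (40 mm across), 82 mm from the bush axis towards +y of guide_stand; 130 mm above the table when up, 118 mm at the stop
- shaft_rack: Fixed black block 46 x 150 x 45 mm on a foot plate 60 x 164 x 4 mm, with a row of three blind holes along its y axis at y -50, 0 and +50 mm; each hole is 40 mm deep and 1.4 mm wider than the shafts. Origin: centre of its underside; within about 20 degrees of yaw 0
- long_shaft: The longest shaft: plain ground steel rod, 12 mm diameter, 180 mm long, about 150 g, standing upright in any of the rack's holes. Origin: centre of its lower end; z along the shaft to its upper end. The lower 8 mm taper to 7 mm diameter. In the rack its lower end is 5 mm and its upper end 185 mm above the table
- shaft_groove (a point): middle of the snap-ring groove (2 mm wide) round the long shaft, on its axis, 18 mm above its lower end
- shaft_top (a point): centre of the upper end of the long shaft
- mid_shaft: a like shaft, 110 mm long, in another hole of the rack; origin: centre of its lower end. Stays there
- short_shaft: a like shaft, 80 mm long, in another hole of the rack; origin: centre of its lower end. Stays there
- ring_gauge: steel ring 58 mm across, 18 mm high, lying on the table near the front edge; origin: centre of its underside. Stays there
- sleeve_roller: plain steel sleeve 24 mm across, 35 mm high, standing on end behind the work; origin: centre of its underside. Stays there

How it is judged:
On the way, in this order (a step that is already met when the one before it is completed fails the run):
1. the plunger is pressed down to its stop (value of joint plunger above 0.0108 m), for 0.1 s.
2. the lower end of the long shaft is in the upper bush (z of long_shaft in the frame of upper_bush below -0.008 m and horizontal distance between long_shaft and upper_bush below 0.005 m and z of shaft_top in the frame of upper_bush above 0.02 m), for 0.1 s.
3. and in the lower bush too (z of long_shaft in the frame of lower_bush below 0.012 m and horizontal distance between long_shaft and lower_bush below 0.005 m and z of shaft_top in the frame of upper_bush above 0.02 m), for 0.1 s.
At the end, for the whole second after the job is handed in: The long shaft is in both bushes, upright within 0.08 rad, the middle of its groove at least 1 mm under the lower bush and within 5 mm of its axis, its lower end at least 2 mm above the base plate, at rest and still gripped (over 2 N) (z of shaft_groove in the frame of lower_bush below -0.001 m and z of long_shaft in the frame of lower_bush above -0.042 m and horizontal distance between shaft_groove and lower_bush below 0.005 m and angle between the z axis of long_shaft and the z axis of guide_stand, either way round below 0.08 rad and z of shaft_top in the frame of upper_bush above 0.02 m and contact force between the fingers and long_shaft above 2 N and linear speed of long_shaft below 0.02 m/s); the arm keeps its last pose, push and grip.
It fails at once if another shaft is taken out of the rack or knocked over (distance of any of mid_shaft, short_shaft from where it was at the start of the episode above 0.02 m).
It fails at once if the ring gauge or the sleeve is pushed away (distance of any of ring_gauge, sleeve_roller from where it was at the start of the episode above 0.03 m).
It also fails if it takes over 64 s, if anything falls off the work surface, if the arm or the gripper's body presses on something with over 40 N, if the wrist force passes 120 N, or if a joint passes its speed limit or range.

### The arm

A 6-joint arm with a two-finger parallel gripper is mounted at the origin on a cart in front of the work surface, level with it; the furniture and walls round the work are solid. World frame = base frame: x ahead of the robot, y to its left, z up, the work surface at z = 0. Lengths are in m, angles in rad, forces in N, time in s.
With the tool pointing down it reaches from about 0.425 to 0.95 m from the base axis. Payload 14.7 kg.
Tool frame: the origin (TCP) lies midway between the tips of the shut fingers; the grasp point (between the pads) lies behind it (env.grip_point_offset is the z of the grasp point in the tool frame, in m); z points along the fingers, y is the line along which they close (so a half turn about z gives the same grasp; the last joint's range is limited). The gripper opens to 85 mm and grips with 20 to 120 N. Pads are 22 mm wide; open, the fingers measure 114 mm over their backs; the gripper's body (76 mm by 85 mm) begins 54 mm behind the grasp point. The pads swing forward as they close: fully open they stand 13 mm farther back than shut.
Start: joints at [-1.389, 0.48, 1.596, -0, 1.065, -0.047], TCP at [0.147, -0.633, 0.231] pointing down, gripper open.
Joint ranges: [-2.75, 2.75], [-0.82, 2.05], [0.23, 2.67], [-1.56, 4.7], [0.09, 2.69], [-2.92, 2.92]. Speed limits (rad/s): [1.89, 1.89, 2.39, 3.01, 3.01, 3.01].

### API

Orientations are given as a unit quaternion [x, y, z, w].
In Python, from bench import env, read_camera, camera_params gives the robot as it stands.
- The arm moves only by the tool jog_arm, never from a script. Its argument "moves" is a list of rows, each a list of 5 numbers: the shift along the tool's x, y, z in cm, then the turn about the tool's z in rad, then the closure, from 0 (fully open) to 1 (shut). In form: [[tx, ty, tz, twist, jaw], ...]. A call has exactly 8 rows; each row shifts and turns the commanded pose from where the row before left it, along the tool's axes as they then stand; what a row does not reach is not made up. A row lasts 1/8 s, in which the tool goes at most 62.5 mm and 10.7 degrees, less where a joint would pass 70% of its speed; a pose out of reach is approached as far as the arm can. A call with a gripper value outside its range is refused whole. The fingers move at their own pace and stop on an object; "force" is the grip in N (left out, the last holds). Time passes only in rows, so rows that do not move let the fingers close, or fill a call up. It gives the time, the measured TCP pose, the force, the opening and the grip force at its end, in the units of the state.
- env.get_obs(): the state, without advancing time (a new reading comes with each control period).
- read_camera(name): name is "side" or "top" or "wrist"; returns the picture (480x640x3 uint8, red, green, blue); there is no depth.
- camera_params(name): a dict with "fx", "fy", "cx", "cy" (pixels), "rvec" (rotation vector, rad) and "tvec" (3), from world to camera coordinates, as OpenCV has them. Camera axes: x right, y down, z forward; pixel columns grow to the right and rows downward; lengths in m; the calibration is good to about 2 mm. The wrist camera is an equidistant fisheye: a pixel r from the principal point sees the ray r / f radians off the axis. A picture is of the moment at which its call begins: read the wrist's pose just before it. camera_params takes no time and is no camera call; for the wrist camera it gives the pose at the moment of the call.
- env.finish_job(): hands the job in; it is judged then, once.
The state is a dict: "t": time; "joint_positions": joint angles; "joint_vel": joint speeds; "joint_efforts": joint torques, N m; "ee_pos": TCP position; "orientation": TCP orientation; "force": force on the tool from outside, world axes, zero at the start; "moment": the same for the moment, N m; "finger_gap": finger opening in m; "grasp_force": force on a finger pad.
Only numpy, scipy, OpenCV 4.12 (cv2) and the standard library are available. Lean on these libraries where they do the work, as an engineer would, in place of code of your own. Each camera call takes 0.05 s, during which the arm holds its last target. There are 200 camera calls.

## Working session

There is one attempt and no reset: what is moved stays moved. The work goes in short steps, Python scripts to look and compute and a tool call to move; the robot and the scene stay as the last step left them, time stands still between calls to the robot, and variables do not carry over. Pictures are saved under pics/ and viewed, at most 10 in all, crops included, and the job is handed in when it is done.

Besides the shell and the picture viewer there is one more tool, called as name(argument=value, ...), one argument or row to a line, values as JSON. jog_arm: Moves the arm, as the interface text tells. Its arguments: {"type":"object","properties":{"moves":{"type":"array"},"force":{"type":"number"}},"required":["moves"]}

```bash
mkdir -p pics; ls
python3 - <<'E'
from bench import env, read_camera, camera_params
import cv2
for n in("top","side"):
    cv2.imwrite(f"pics/{n}0.png",read_camera(n)[:,:,::-1]); print(n,camera_params(n))
print(camera_params("wrist")); o=env.get_obs(); print(o, env.grip_point_offset)
E
```

```text
pics
top {'fx': 605.3914144263041, 'fy': 605.3914144263041, 'cx': 320.2105766282064, 'cy': 231.17782782310775, 'rvec': array([ 2.16604325, -2.18998134,  0.10959408]), 'tvec': array([-0.04692533,  0.53961258,  1.24019964])}
side {'fx': 511.5228997168047, 'fy': 511.5228997168047, 'cx': 324.4393838826339, 'cy': 243.7007895921816, 'rvec': array([ 2.24529034, -0.15490087,  0.05326717]), 'tvec': array([-0.53767996,  0.10592717,  1.00402471])}
{'fx': 371.64829954431775, 'fy': 371.64829954431775, 'cx': 323.0997651167736, 'cy': 243.38525859134901, 'rvec': array([-2.25508461,  1.78946367,  0.28674704]), 'tvec': array([-0.64913277, -0.04056602,  0.38075876])}
{'t': 0.1, 'joint_positions': array([-1.38856977e+00,  4.80798647e-01,  1.59679498e+00,  7.32349216e-06,
        1.06507075e+00, -4.66072681e-02]), 'joint_vel': array([-0.00026644, -0.00142509,  0.00024589,  0.00069283,  0.00072095,
       -0.00053047]), 'joint_efforts': array([ 2.07920944e-03, -9.52257657e+01, -4.31044936e+01,  3.07462471e-06,
        5.29204641e-03, -8.42658295e-06]), 'ee_pos': array([ 0.14740164, -0.63270531,  0.23072332]), 'orientation': array([ 9.93461583e-01,  1.14165651e-01, -3.31135865e-05, -5.34845789e-04]), 'force': array([0.63306055, 0.68293883, 0.76939157]), 'moment': array([-0.00846169,  0.04102534, -0.02530426]), 'grasp_force': 0.0, 'finger_gap': 0.0857510304174502} -0.0187
```

View pics/top0.png

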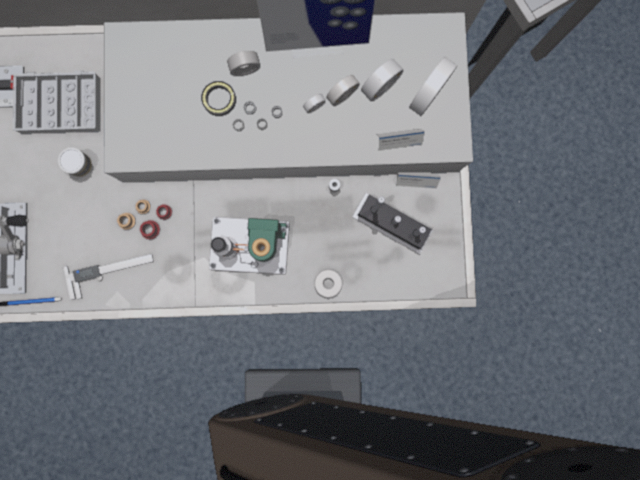

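View pics/side0.png

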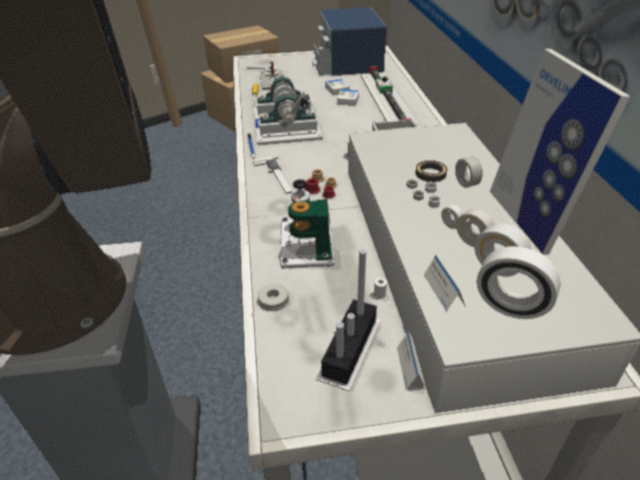

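The top view shows the stand (bush about (263,246), plunger about (219,245)) and the rack at (393,220). The side view shows the long shaft at the rack's +y end, with its top at about (362,253). I'll zoom in for better pixel positions.

```bash
cat > h.py <<'E'
import numpy as np, cv2
from scipy.spatial.transform import Rotation as R
from bench import env, read_camera, camera_params
def ray(p,u,v,fish=False):
    x,y=(u-p['cx'])/p['fx'],(v-p['cy'])/p['fy']
    if fish:
        r=np.hypot(x,y); s=np.sin(r)/r if r>1e-9 else 1; d=np.array([x*s,y*s,np.cos(r)])
    else: d=np.array([x,y,1.])
    M=R.from_rotvec(p['rvec']).as_matrix(); return -M.T@p['tvec'], M.T@d
def atz(p,u,v,z,fish=False):
    c,d=ray(p,u,v,fish); return c+d*(z-c[2])/d[2]
def proj(p,X,fish=False):
    q=R.from_rotvec(p['rvec']).as_matrix()@np.asarray(X,float)+p['tvec']
    if fish:
        r=np.hypot(q[0],q[1]); k=np.arctan2(r,q[2])/r; a=q[:2]*k
    else: a=q[:2]/q[2]
    return a[0]*p['fx']+p['cx'],a[1]*p['fy']+p['cy']
def tomoves(X):
    "offset of world point X from TCP, in tool axes, cm"
    o=env.get_obs(); return R.from_quat(o['orientation']).inv().apply(np.asarray(X)-o['ee_pos'])*100
E
python3 - <<'E'
import cv2,numpy as np
t=cv2.imread("pics/top0.png");s=cv2.imread("pics/side0.png")
A=cv2.resize(t[180:290,200:300],(400,440),interpolation=cv2.INTER_CUBIC)
B=cv2.resize(t[180:290,340:440],(400,440),interpolation=cv2.INTER_CUBIC)
cv2.imwrite("pics/z0.png",np.hstack([A,B]))
from h import *
p=camera_params("top");q=camera_params("side")
for n,u,v,z in(("bush",263,246,.124),("pl",219,245,.13),("L",376,203,.185),("M",398,219,0.115),("S",422,230,.085)):
    X=atz(p,u,v,z); print(n,X,proj(q,X))
print(atz(q,362,253,.185),proj(p,atz(q,362,253,.185)))
E
```

```text
bush [0.50250031 0.0581973  0.124     ] (np.float64(299.8231103341568), np.float64(206.67571465411248))
pl [0.50490893 0.14163261 0.13      ] (np.float64(297.15039299965076), np.float64(181.8473765066156))
L [ 0.57508069 -0.1543558   0.185     ] (np.float64(355.4231717223534), np.float64(246.33254667143993))
M [ 0.55294234 -0.20374963  0.115     ] (np.float64(346.31509850297584), np.float64(300.3829088726983))
S [ 0.53372402 -0.25528605  0.085     ] (np.float64(339.35445769022067), np.float64(338.4237808082919))
[ 0.58240049 -0.17229916  0.185     ] (np.float64(385.6881536671542), np.float64(198.94676358906557))
```

View pics/z0.png

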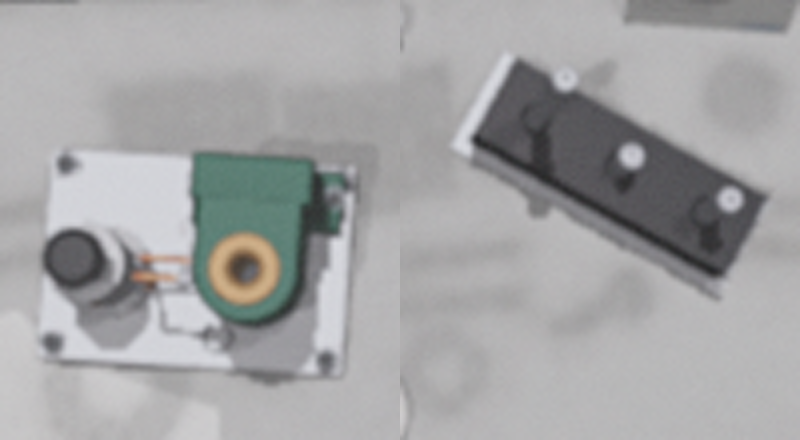

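The zoom shows the bush at (245,269), the head at (73,257) and the long shaft's top at (566,79). In full-image pixels these are (261.2,247.2), (218.2,244.2) and (381.5,199.8).

Run:
```python
from h import *
p=camera_params("top");q=camera_params("side")
P={}
for n,u,v,z in(("bush",261.1,247.1,.124),("pl",218.1,244.1,.13),("L",381.4,199.6,.185),("M",397.6,218.9,0.115),("S",422.4,229.6,.085)):
    X=P[n]=atz(p,u,v,z); print(n,X.round(4),np.round(proj(q,X),1))
d=P['pl']-P['bush'];print(np.linalg.norm(d[:2]),np.arctan2(-d[0],d[1]))
d=P['L']-P['S'];print(np.linalg.norm(d[:2]),np.arctan2(-d[0],d[1]))
print(tomoves(P['pl']),tomoves(P['bush']), R.from_quat(env.get_obs()['orientation']).as_matrix().round(3))
w=camera_params("wrist");print(ray(w,w['cx'],w['cy'],True))
```

```text
bush [0.5004 0.0618 0.124 ] [298.6 205.7]
pl [0.5067 0.1434 0.13  ] [297.9 181.3]
L [ 0.5813 -0.1644  0.185 ] [360.4 249.9]
M [ 0.5531 -0.203   0.115 ] [346.4 300. ]
S [ 0.5345 -0.2561  0.085 ] [339.9 338.8]
0.0817456964661944 -0.07624468193577742
0.10293926942675348 -0.47147181957720485
[ 52.59186934 -67.42318019  10.14746022] [ 50.13648388 -59.62543825  10.73897665] [[ 0.974  0.227 -0.   ]
 [ 0.227 -0.974  0.001]
 [ 0.    -0.001 -1.   ]]
(array([ 0.22584028, -0.61387133,  0.37437193]), array([-0.30429042, -0.07100688, -0.94992914]))
```

jog_arm(
  moves=[
    [4.6,-3.2,0,0,1],
    [4.6,-3.2,0,0,1],
    [4.6,-3.2,0,0,1],
    [4.6,-3.2,0,0,1],
    [4.6,-3.2,0,0,1],
    [4.6,-3.2,0,0,1],
    [4.6,-3.2,0,0,1],
    [4.6,-3.2,0,0,1],
  ],
  force=60,
)

```text
t: 1.1
ee_pos: [0.4487, -0.2987, 0.2312]
orientation: [0.993, 0.114, -0.0, -0.0]
force: [0.3, 0.1, 0.3]
finger_gap: -0.0002
grasp_force: 0.0
```

Run:
```python
from h import *
cv2.imwrite("pics/w1.png",read_camera("wrist")[:,:,::-1]); w=camera_params("wrist")
import pickle; pickle.dump(w,open("w1.pkl","wb"))
for X in([.5067,.1434,.13],[.5004,.0618,.124],[.5813,-.1644,.185]): print(np.round(proj(w,X,True)),tomoves(X))
print(env.get_obs()['ee_pos'])
```

```text
[-71. 105.] [ 15.27283612 -41.37459232  10.20398587]
[-30. 113.] [ 12.7973453  -33.57256297  10.78946273]
[146.   4.] [15.52570452 -9.71165248  4.66283996]
[ 0.45222019 -0.29444444  0.23123228]
```

View pics/w1.png

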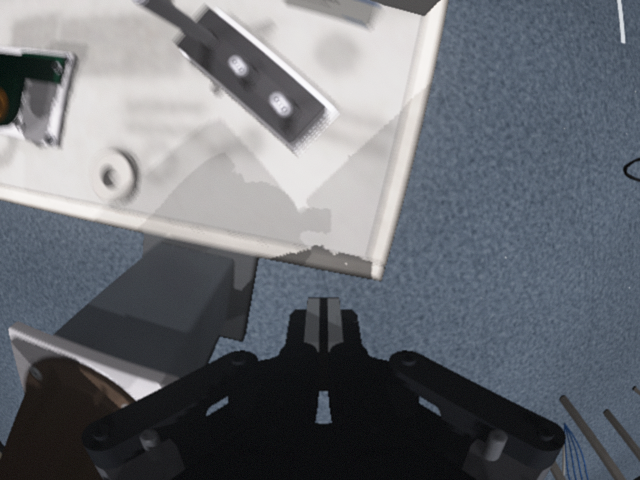

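The blurred view shows the long shaft's top near (140,0), close to the predicted (146,4). The other two tops are at (237,64) and (280,104). Next, to above the plunger.

jog_arm(
  moves=[
    [1.9,-5.2,0.5,0,1],
    [1.9,-5.2,0.5,0,1],
    [1.9,-5.2,0.5,0,1],
    [1.9,-5.2,0.5,0,1],
    [1.9,-5.2,0.5,0,1],
    [1.9,-5.2,0.5,0,1],
    [1.9,-5.2,0.5,0,1],
    [0,0,0,0,1],
  ],
)

```text
t: 2.15
ee_pos: [0.4946, 0.0877, 0.1958]
orientation: [0.993, 0.116, -0.0, -0.0]
force: [-0.1, 0.4, 0.7]
finger_gap: 0.0
grasp_force: 0.0
```

Run:
```python
from h import *
w=camera_params("wrist");cv2.imwrite("pics/w2.png",read_camera("wrist")[:,:,::-1])
import pickle; pickle.dump(w,open("w2.pkl","wb"))
for X in([.5067,.1434,.13],[.5004,.0618,.124],env.get_obs()['ee_pos']): print(np.round(proj(w,X,True)),tomoves(X))
print(env.get_obs()['ee_pos'])
```

```text
[237. 223.] [ 2.52066945 -5.30875586  6.58890475]
[366. 259.] [0.03062863 2.48743035 7.19030076]
[328. 317.] [0. 0. 0.]
[0.49443537 0.08594447 0.19590504]
```

View pics/w2.png

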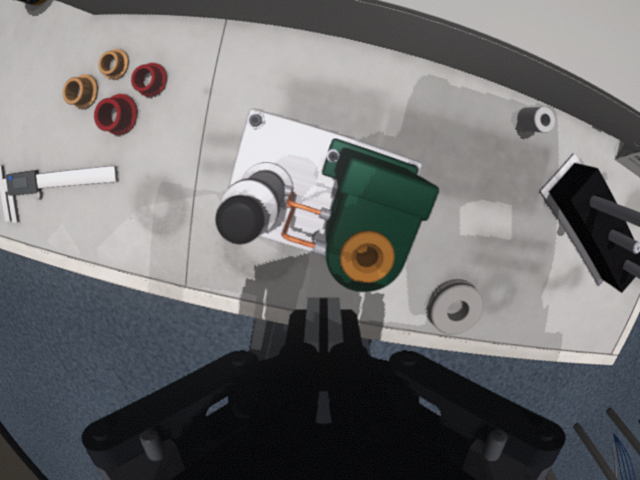

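The view shows the plunger head at (240,219), against a predicted (237,223). The bush mouth is at (367,257), against (366,259). The estimates are good to 2–3 mm.

Run:
```python
from h import *
import pickle; w=pickle.load(open("w2.pkl","rb"))
h=atz(w,240,218.5,.13,True);b=atz(w,367,257,.124,True);print(h,b,np.linalg.norm((h-b)[:2]),tomoves(h))
```

```text
[0.50965344 0.14215935 0.13      ] [0.50166084 0.06177024 0.124     ] 0.08078545268129379 [ 2.77954546 -5.12006756  6.58868676]
```

jog_arm(
  moves=[
    [1.4,-2.6,0,0,1],
    [1.3,-2.6,0,0,1],
    [0,0,2,0,1],
    [0,0,2.5,0,1],
    [0,0,1.5,0,1],
    [0,0,0.8,0,1],
    [0,0,0.5,0,1],
    [0,0,0.4,0,1],
  ],
)

```text
t: 3.2
ee_pos: [0.5092, 0.1406, 0.1196]
orientation: [0.993, 0.114, -0.0, 0.0]
force: [-3.3, -5.3, 8.1]
finger_gap: 0.0001
grasp_force: 4.0
```

jog_arm(
  moves=[
    [0,0,0,0,1],
    [0,0,0.1,0,1],
    [0,0,0.1,0,1],
    [0,0,0,0,1],
    [0,0,0,0,1],
    [0,0,0,0,1],
    [0,0,0,0,1],
    [0,0,0,0,1],
  ],
)

```text
t: 4.2
ee_pos: [0.5093, 0.1407, 0.118]
orientation: [0.993, 0.114, 0.0, 0.0]
force: [-3.6, -5.6, 8.0]
finger_gap: -0.0002
grasp_force: 4.2
```

jog_arm(
  moves=[
    [0,0,0.1,0,1],
    [0,0,0.1,0,1],
    [0,0,0,0,1],
    [0,0,0,0,1],
    [0,0,0,0,1],
    [0,0,0,0,1],
    [0,0,0,0,1],
    [0,0,0,0,1],
  ],
)

```text
t: 5.2
ee_pos: [0.5095, 0.1407, 0.1176]
orientation: [0.993, 0.114, 0.001, 0.0]
force: [-13.6, -8.3, 43.7]
finger_gap: -0.0001
grasp_force: 21.8
```

jog_arm(
  moves=[
    [0,0,-4,0,1],
    [0,0,-5,0,0.6],
    [0,2.5,-3.5,0,0],
    [0,5.5,0,0,0],
    [0,6,0,0,0],
    [0,6,0,0,0],
    [0,6,0,0,0],
    [0,5.3,0,0,0],
  ],
)

```text
t: 6.2
ee_pos: [0.5807, -0.1662, 0.241]
orientation: [0.994, 0.114, 0.001, 0.0]
force: [0.7, -0.1, 1.6]
finger_gap: 0.0854
grasp_force: 0.0
```

jog_arm(
  moves=[
    [0,0,0,0,0],
    [0,0,0,0,0],
    [0,0,0,0,0],
    [0,0,0,0,0],
    [0,0,0,0,0],
    [0,0,0,0,0],
    [0,0,0,0,0],
    [0,0,0,0,0],
  ],
)

```text
t: 7.2
ee_pos: [0.5802, -0.1637, 0.2403]
orientation: [0.993, 0.114, -0.0, -0.0]
force: [0.7, 0.2, 0.1]
finger_gap: 0.0849
grasp_force: 0.0
```

Run:
```python
from h import *
w=camera_params("wrist");cv2.imwrite("pics/w3.png",read_camera("wrist")[:,:,::-1])
import pickle; pickle.dump(w,open("w3.pkl","wb"))
for X in([.5813,-.1644,.185],env.get_obs()['ee_pos']): print(np.round(proj(w,X,True)),tomoves(X))
print(env.get_obs()['ee_pos'])
```

```text
[326. 267.] [0.0856214  0.09074446 5.52947122]
[324. 316.] [0. 0. 0.]
[ 0.58025913 -0.16371044  0.24029469]
```

View pics/w3.png

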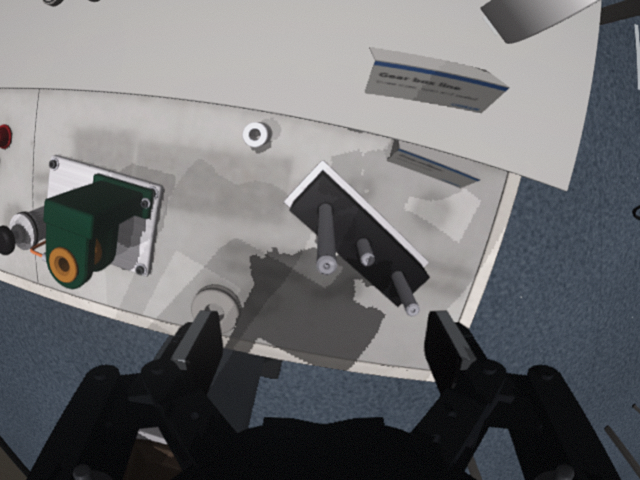

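The long shaft's top is at (326,267), exactly where predicted, so the tool is centred over it. Descend and grip.

jog_arm(
  moves=[
    [0.1,0.1,2.4,0,0],
    [0,0,3,0,0],
    [0,0,3,0,0],
    [0,0,2,0,0],
    [0,0,0,0,0],
    [0,0,0,0,1],
    [0,0,0,0,1],
    [0,0,0,0,1],
  ],
  force=70,
)

```text
t: 8.25
ee_pos: [0.5818, -0.1645, 0.1371]
orientation: [0.993, 0.114, 0.001, 0.0]
force: [0.1, 0.7, -0.4]
finger_gap: 0.0322
grasp_force: 0.0
```

jog_arm(
  moves=[
    [0,0,0,0,1],
    [0,0,0,0,1],
    [0,0,0,0,1],
    [0,0,0,0,1],
    [0,0,0,0,1],
    [0,0,0,0,1],
    [0,0,0,0,1],
    [0,0,0,0,1],
  ],
)

```text
t: 9.25
ee_pos: [0.5818, -0.1645, 0.1367]
orientation: [0.993, 0.114, 0.0, 0.0]
force: [1.2, 0.6, 6.2]
finger_gap: 0.0105
grasp_force: 68.1
```

jog_arm(
  moves=[
    [0,0,-1,0,1],
    [0,0,-1.5,0,1],
    [0,0,-2,0,1],
    [0,0,-2,0,1],
    [0,0,-2,0,1],
    [0,0,-2,0,1],
    [0,0,-2,0,1],
    [0,0,-2,0,1],
  ],
)

```text
t: 10.25
ee_pos: [0.5813, -0.1643, 0.283]
orientation: [0.993, 0.114, 0.0, 0.0]
force: [0.4, -0.5, -1.8]
finger_gap: 0.0105
grasp_force: 68.3
```

jog_arm(
  moves=[
    [-0.3,-2,0,0,1],
    [-0.4,-4,0,0,1],
    [-0.4,-4,0,0,1],
    [-0.4,-4,0,0,1],
    [-0.4,-4,0,0,1],
    [-0.4,-3,0,0,1],
    [-0.4,-2,0,0,1],
    [0,-0.9,0,0,1],
  ],
)

```text
t: 11.25
ee_pos: [0.5001, 0.0633, 0.2812]
orientation: [0.993, 0.115, -0.0, -0.0]
force: [-0.3, -0.3, -0.5]
finger_gap: 0.0102
grasp_force: 68.3
```

jog_arm(
  moves=[
    [0,0,0,0,1],
    [0,0,0,0,1],
    [0,0,0,0,1],
    [0,0,0,0,1],
    [0,0,0,0,1],
    [0,0,0,0,1],
    [0,0,0,0,1],
    [0,0,0,0,1],
  ],
)

```text
t: 12.25
ee_pos: [0.501, 0.0623, 0.2813]
orientation: [0.993, 0.114, 0.0, -0.0]
force: [-0.4, 0.4, -0.2]
finger_gap: 0.0102
grasp_force: 68.3
```

Run:
```python
from h import *
import pickle
o=env.get_obs(); e=o['ee_pos'];print(e,o['grasp_force'],tomoves([.5017,.0618,.124]))
w=camera_params("wrist");I=read_camera("wrist")[:,:,::-1];pickle.dump(w,open("w4.pkl","wb"))
q=camera_params("side");S=read_camera("side")[:,:,::-1]
c=proj(w,[.5017,.0618,.124],True);a,b=int(c[0])-75,int(c[1])-75
sc=proj(q,[.5017,.0618,.15]);sa,sb=int(sc[0])-60,int(sc[1])-80
print(a,b,sa,sb); L=e+[0,0,-.1313]
print("wrist",np.round(proj(w,L,True),1),np.round(c,1),"side",np.round(proj(q,L),1),np.round(proj(q,[.5017,.0618,.124]),1))
A=cv2.resize(I[b:b+150,a:a+130],(346,400),interpolation=cv2.INTER_CUBIC);B=cv2.resize(S[sb:sb+150,sa:sa+130],(346,400),interpolation=cv2.INTER_CUBIC)
cv2.imwrite("pics/z4.png",np.hstack([A,B]));cv2.imwrite("pics/w4.png",I);cv2.imwrite("pics/s4.png",S)
```

```text
[0.50095325 0.06226186 0.28132983] 68.32627058029175 [ 0.06192294  0.0618841  15.73298456]
249 146 238 114
wrist [323.6 231.4] [324.2 221.9] side [298.2 194.7] [299.3 205.7]
```

View pics/z4.png

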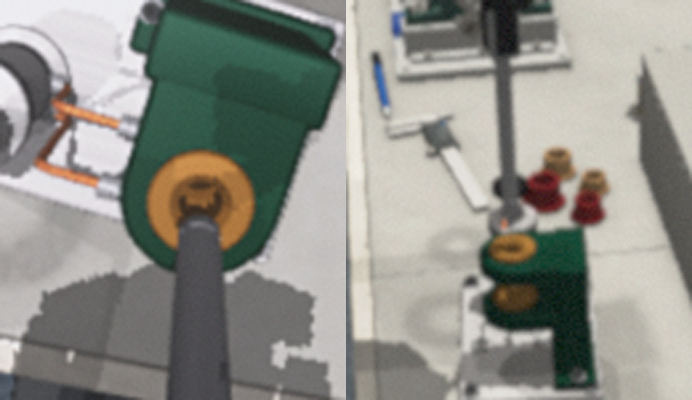

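The wrist crop has the bush at about full-image (325,222), as predicted, and the shaft tip 1 mm or so off its axis. That is well within the chamfer. Lower gently.

jog_arm(
  moves=[
    [0.05,0.05,1,0,1],
    [0,0,1,0,1],
    [0,0,0.5,0,1],
    [0,0,0.5,0,1],
    [0,0,0.4,0,1],
    [0,0,0.4,0,1],
    [0,0,0.4,0,1],
    [0,0,0,0,1],
  ],
)

```text
t: 13.35
ee_pos: [0.5014, 0.0619, 0.2391]
orientation: [0.993, 0.114, -0.0, -0.0]
force: [1.4, -0.1, -0.4]
finger_gap: 0.0101
grasp_force: 68.3
```

jog_arm(
  moves=[
    [0,0,0.3,0,1],
    [0,0,0.4,0,1],
    [0,0,0.4,0,1],
    [0,0,0.4,0,1],
    [0,0,0.4,0,1],
    [0,0,0.4,0,1],
    [0,0,0.2,0,1],
    [0,0,0,0,1],
  ],
)

```text
t: 14.35
ee_pos: [0.5015, 0.0619, 0.2142]
orientation: [0.993, 0.114, -0.0, -0.0]
force: [0.2, -1.2, -1.7]
finger_gap: 0.0101
grasp_force: 68.3
```

jog_arm(
  moves=[
    [0,0,0.3,0,1],
    [0,0,0.3,0,1],
    [0,0,0.3,0,1],
    [0,0,0.3,0,1],
    [0,0,0.3,0,1],
    [0,0,0.3,0,1],
    [0,0,0.3,0,1],
    [0,0,0,0,1],
  ],
)

```text
t: 15.35
ee_pos: [0.5014, 0.0619, 0.1931]
orientation: [0.993, 0.114, -0.0, -0.0]
force: [1.1, 0.2, -0.8]
finger_gap: 0.01
grasp_force: 68.3
```

jog_arm(
  moves=[
    [0,0,0.4,0,1],
    [0,0,0.5,0,1],
    [0,0,0.5,0,1],
    [0,0,0.5,0,1],
    [0,0,0.5,0,1],
    [0,0,0.5,0,1],
    [0,0,0.3,0,1],
    [0,0,0,0,1],
  ],
)

```text
t: 16.35
ee_pos: [0.5014, 0.0619, 0.1611]
orientation: [0.993, 0.114, -0.0, -0.0]
force: [0.3, -0.5, -1.6]
finger_gap: 0.0097
grasp_force: 68.3
```

jog_arm(
  moves=[
    [0,0,0.2,0,1],
    [0,0,0.2,0,1],
    [0,0,0,0,1],
    [0,0,0,0,1],
    [0,0,0,0,1],
    [0,0,0,0,1],
    [0,0,0,0,1],
    [0,0,0,0,1],
  ],
)

```text
t: 17.35
ee_pos: [0.5016, 0.0619, 0.1573]
orientation: [0.993, 0.114, -0.0, -0.0]
force: [0.2, -0.1, -0.8]
finger_gap: 0.0106
grasp_force: 68.3
```

Run:
```python
from h import *
q=camera_params("side");S=read_camera("side")[:,:,::-1]
a,b=250,150
for z in(.012,.0255,.0435,.056,.08,.1,.124,.2055):
    u,v=proj(q,[.5014,.0619,z]);print(z,round((u-a)*6),round((v-b)*6))
cv2.imwrite("pics/z5.png",cv2.resize(S[b:b+100,a:a+110],None,fx=6,fy=6,interpolation=cv2.INTER_CUBIC))
```

```text
0.012 309 594
0.0255 308 564
0.0435 305 524
0.056 304 496
0.08 301 440
0.1 298 393
0.124 295 334
0.2055 283 121
```

View pics/z5.png

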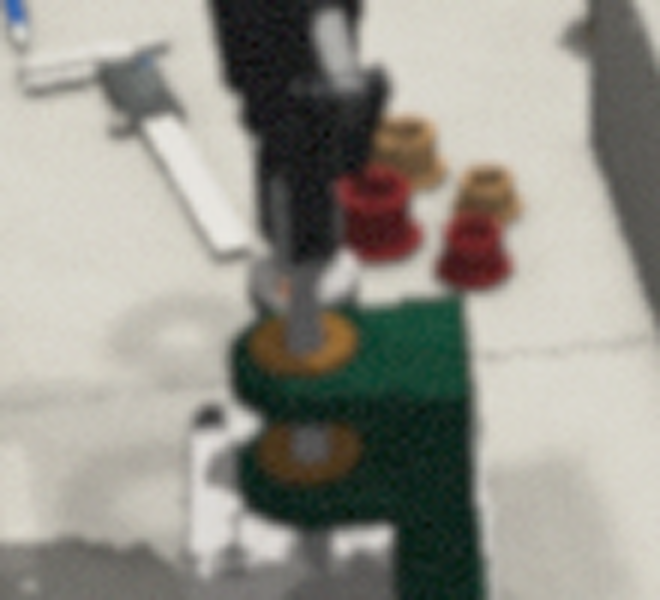

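The shaft shows through the upper bush (305,345) and the lower one (310,450). Below the lower bush its tip is at about row 575 of the crop, which puts the end near z 0.02–0.025, inside the allowed 0.014–0.037. The wrist force is close to zero, so it isn't touching the plate.

```bash
python3 -c "
from bench import env
print(env.finish_job())"
```

```text
the job is handed in; nothing more can be done
None
```

I pressed the plunger to its stop, then lowered the long shaft through both bushes; the job is handed in with the shaft still gripped, its end about 23 mm above the table (11 mm clear of the plate) and the groove below the lower bush by my estimate, though no verdict came back.

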